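# Isolate the grinder, shut the clamshell jig and hold its locking pin down

### The arm

A 6-joint arm with a two-finger parallel gripper is mounted at the origin on the work surface. World frame = base frame: x ahead of the robot, y to its left, z up, the work surface at z = 0. Lengths are in m, angles in rad, forces in N, time in s.
With the tool pointing down it reaches from about 0.35 to 0.775 m from the base axis. Payload 7.3 kg.
Tool frame: the origin (TCP) lies on the centre line of the jaws, within the pads' length; the fingertips stand 8 mm ahead of it and the grasp point (between the pads) lies 11 mm behind it; z points along the fingers, y is the line along which they close (so a half turn about z gives the same grasp; the last joint's range is limited). The gripper opens to 92 mm and grips with 3 to 60 N. Pads are 19 mm wide; open, the fingers measure 130 mm over their backs; the gripper's body (75 mm by 190 mm) begins 47 mm behind the grasp point.
Start: joints at [-1.436, 0.342, 1.524, -0, 1.275, -0.146], TCP at [0.146, -0.504, 0.235] pointing down, gripper open.
Joint ranges: [-2.53, 2.53], [-0.77, 2.02], [0.04, 2.7], [-1, 4.14], [0.28, 2.66], [-3.11, 3.11]. Speed limits (rad/s): [2.57, 2.57, 3.14, 3.14, 3.14, 3.14].

### API

Orientations are given as a 3x3 rotation matrix whose columns are the frame's x, y, z axes.
In Python, from cell import env gives the robot as it stands. Calls block until the motion is done:
- env.movep(position, orientation): joint-space move of the TCP to a pose.
- env.move_straight(position, frame=None, rate=0.15): straight line of the TCP; frame=None keeps the orientation; rate is the mean speed in m/s.
- env.move_joints(angles): joint-space move.
- env.let_go() and env.clamp(grip_force=None): open the fingers fully, or close them until they stop; grip_force is the grip in N (None keeps the last).
- env.sleep(seconds).
- env.solve_ik(position, orientation): joint angles nearest the present ones, or None.
- env.get_state(): the state.
- env.grab_frame(name): name is "scene" or "top" or "wrist"; returns the picture (420x560x3 uint8, red, green, blue); there is no depth.
- env.calibration(name): a dict with "intrinsics" (3x3 intrinsics, pixels), "R" (3x3) and "t" (3): a world point X has camera coordinates R X + t; the wrist camera has in their place "tool_from_camera" (4x4, takes a point from camera to tool coordinates, whose origin is the TCP and whose axes are the flange's). Camera axes: x right, y down, z forward; pixel columns grow to the right and rows downward; lengths in m; the calibration is good to about 2 mm. A picture is of the moment at which its call begins: read the wrist's pose just before it. calibration takes no time and is no camera call.
A pose or a line that the arm cannot do raises env.PlanningError and nothing moves.
- env.hand_in(): hands the job in; it is judged then, once.
The state is a dict: "clock": time; "q": joint angles; "joint_velocities": joint speeds; "effort": joint torques, N m; "position": TCP position; "ee_rot": TCP orientation; "force": force on the tool from outside, world axes, zero at the start; "wrist_torque": the same for the moment, N m; "finger_gap": finger opening in m; "grip_force": force on a finger pad.
Only numpy, scipy, OpenCV 4.12 (cv2) and the standard library are available. Lean on these libraries where they do the work, as an engineer would, in place of code of your own. Each camera call takes 0.05 s, during which the arm holds its last target. There are 200 camera calls.

### The job

Make the jig ready for work: first throw the grinder's isolator handle right over to off, then swing the open jig lid fully shut, then take the red-knobbed pin out of the wooden rack and push it down through the sprung brass collar and the lid into the base until the collar is pressed right down to its stop. Your job finishes while you are still holding: keep hold of the red knob and keep the collar pressed fully down, with the lid shut and the isolator off. Leave the other pins, the tools, the spool and the bottle where they are.

Things in the scene. Friction and masses are not known exactly. Their poses are not given: they have to be found in the camera images.
- jig: The clamshell jig, bolted to the bench: black foot 140 x 150 x 12 mm, on it a dark steel block 110 x 110 x 40 mm (its top at 52 mm). Origin: centre of the underside; x runs from the lid's free edge to its hinge, y along the hinge line, z up. A brass blank 34 mm wide, fixed in the block, shows through the lid's window.
- lid (a joint): Hinge of the jig's aluminium lid: 0 = fully shut (lid lying flat on the block), grows as it opens upward, at most 1.5 rad; it starts open at 0.9 to 1.3. The stiff hinge keeps the lid where it is left; about 1 to 4 N at the free edge moves it.
- lid_hinge (a point): On the hinge line (jig's y direction), at the level of the lid's outer face when shut: 62 mm above the bench, 55 mm along the jig's +x from its origin. Turning axis lies 10 mm below it when shut (52 mm above the bench); this point turns with the lid. The lid is 115 mm long from the hinge line to the free edge, 110 mm wide, 10 mm thick, and its outer face is the upper face when shut. Site axes turn with the lid: x from free edge to hinge, z out of the outer face.
- lid_pad (a point): Centre of one of two blue 22 mm pads on the lid's outer face, beside the free edge, 101 mm from the hinge line and 40 mm to the +y side of the pin hole (the other pad is as far on the -y side). A good place to push the lid shut. Site axes as lid_hinge.
- lid_hole (a point): Centre of the lid's 14 mm pin hole at the outer face, 92.5 mm from the hinge line, on the lid's middle. With the lid shut it lies straight above base_hole, 62 mm above the bench.
- base_hole (a point): Mouth of the 14 mm hole in the jig's block, 52 mm above the bench, 40 mm deep, vertical; 38 mm along the jig's -x from its origin.
- collar_top (a point): Centre of the upper rim of the sprung brass collar that stands on the lid round the pin hole: outside 28 mm, bore 17 mm; unpressed its rim stands 14 mm above the lid's outer face (76 mm above the bench with the lid shut), fully pressed 6 mm (68 mm above the bench).
- collar (a joint): How far the collar is pressed into the lid: 0 = up, 0.008 m = fully down on its stop. Its spring pushes back with about 2.4 N at the start and 7 N fully down, and lifts it again when let go.
- handle (a joint): Isolator handle: 0 = on (the handle leans to the isolator's -x side, over a green plate), 1.2 rad = off (leans to its +x side, over a white plate), 0.6 = upright. Its own weight carries it to the nearer end once it is well past upright; 1 to 2 N on the bar moves it. It swings in the isolator's x-z plane and starts on.
- handle_bar (a point): Centre of the handle's orange cross-bar: 66 mm long along the isolator's y, 20 mm in diameter, 85 mm from the pivot; 110 mm above the bench when on or off, 125 mm when upright.
- handle_pivot (a point): Pivot of the handle, 40 mm above the bench, on top and in the middle of the grey isolator housing (100 x 80 x 40 mm, bolted down). Site axes are the isolator's: x from on to off, y along the cross-bar and the pivot, z up.
- pin: The locking pin: steel shank 12 mm in diameter and 50 mm long with a chamfered foot, above it a red cylindrical knob 24 mm in diameter and 36 mm tall (86 mm overall, 70 g). Origin at the centre of the foot, z up along the pin. It starts upright in one of the rack's holes, its foot 10 mm above the bench, so the knob reaches from 60 to 96 mm. The knob's flat underside bears on the collar; with the collar fully pressed the foot is 18 mm above the bench, 34 mm inside the block.
- pin_tip (a point): Centre of the pin's foot (same as the pin's origin).
- rack: Wooden rack 200 x 60 x 35 mm, fixed, origin at the centre of its underside, x along its length. Three 13.5 mm blind holes, 25 mm deep, in a row along x at -65, 0 and +65 mm; any of them may hold the red pin.
- pin_black: Another pin in the rack, brass shank 34 mm, black knob (24 x 36 mm). Leave it standing.
- pin_blue: Another pin in the rack, brass shank 40 mm, blue knob (24 x 36 mm). Leave it standing.
- wrench: Steel wrench lying on the bench in front of the robot. Leave it.
- hammer: Hammer lying on the bench at the right. Leave it.
- screwdriver: Screwdriver lying on the bench at the left. Leave it.
- spool: Copper wire spool, 60 mm across, 50 mm tall, beyond the jig. Leave it.
- oil: Small clear oil bottle, 50 mm across, 120 mm tall, beyond the jig. Leave it.
Things that resemble listed ones, but are neither listed nor needed, are in the scene too. Leave any pink look-alike of the pin alone.

How it is judged:
By the outcome, as a careful person would: the job done as asked, in the order asked, and still so for the second after the job is handed in, while the arm keeps its last pose, push and grip.
It also fails if it takes over 72 s, if anything falls off the work surface, if the arm or the gripper's body presses on something with over 40 N, if the wrist force passes 120 N, or if a joint passes its speed limit or range.

## Working session

There is one attempt and no reset: what is moved stays moved. The work goes in short steps, each a Python script; the robot and the scene stay as the last script left them, time stands still between calls to the robot, and variables do not carry over. Pictures are saved under pics/ and viewed, at most 10 in all, crops included, and the job is handed in when it is done.

```bash
mkdir -p pics; ls
python3 - <<'E'
from cell import env
import cv2,numpy as np
for n in("scene","top"):
    im=env.grab_frame(n);cv2.imwrite(f"pics/{n}0.png",im[...,::-1]);np.save(f"pics/{n}0.npy",im)
    c=env.calibration(n);print(n,c)
print(env.calibration("wrist"),env.get_state())
E
```

```text
pics
scene {'intrinsics': array([[493.39828329,   0.        , 277.941236  ],
       [  0.        , 493.39828329, 203.88959073],
       [  0.        ,   0.        ,   1.        ]]), 'R': array([[ 0.87552914,  0.48298423, -0.01322763],
       [ 0.35935097, -0.66922545, -0.65038772],
       [-0.32297928,  0.56468003, -0.75948723]]), 't': array([-0.47316299, -0.14091792,  1.52846251])}
top {'intrinsics': array([[497.23305101,   0.        , 276.00697849],
       [  0.        , 497.23305101, 207.46978009],
       [  0.        ,   0.        ,   1.        ]]), 'R': array([[-8.40657342e-04, -9.99999502e-01, -5.38580236e-04],
       [-9.95288132e-01,  8.88916077e-04, -9.69574346e-02],
       [ 9.69578650e-02,  4.54534538e-04, -9.95288383e-01]]), 't': array([0.00669055, 0.58207827, 1.28960596])}
{'intrinsics': array([[325.60509319,   0.        , 282.72252115],
       [  0.        , 325.60509319, 207.7011592 ],
       [  0.        ,   0.        ,   1.        ]]), 'tool_from_camera': array([[ 8.14963771e-04, -9.56789579e-01, -2.90780049e-01,
         7.97217682e-02],
       [ 9.99999612e-01,  6.8
[... 334 characters left out ...]
7537168e+00, -1.46014300e-01]), 'joint_velocities': array([-0.00025543, -0.00017536, -0.00192831,  0.00064504, -0.00134755,
       -0.00111722]), 'effort': array([ 1.77812974e-03, -4.32003558e+01, -2.44694853e+01,  7.19103031e-02,
        5.26375172e-02, -4.35712275e-05]), 'position': array([ 0.14547228, -0.50409107,  0.23411375]), 'ee_rot': array([[ 9.60827855e-01,  2.77145815e-01, -1.76282586e-04],
       [ 2.77145797e-01, -9.60826942e-01,  1.33960576e-03],
       [ 2.01889070e-04, -1.33598650e-03, -9.99999087e-01]]), 'force': array([ 0.23531163, -0.52182218,  0.56844576]), 'wrist_torque': array([-0.00292658,  0.01398535, -0.03166212]), 'grip_force': 0.0, 'finger_gap': 0.09171088066799678}
```

View pics/top0.png

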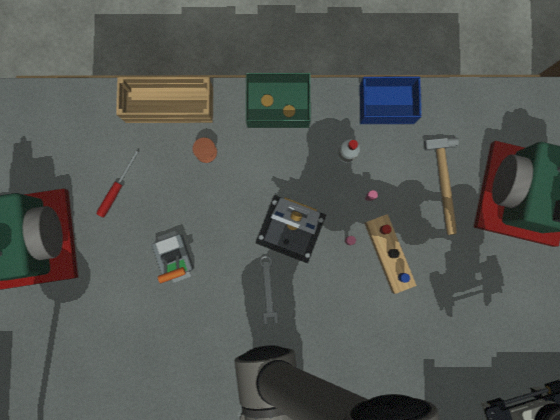

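View pics/scene0.png

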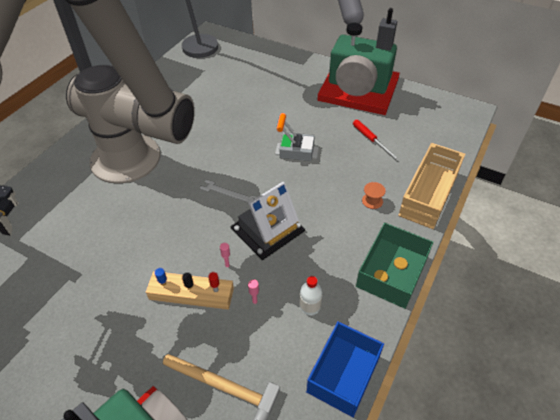

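The top view shows the isolator near (172,257) with its orange bar at (172,275), the jig at (292,229) with the lid standing open, and the rack with the red knob at (386,229). The pink decoys are at (372,195) and (350,240). I'll zoom in for corners.

Run:
```python
import cv2,numpy as np
a=np.load("pics/top0.npy")[...,::-1]; b=np.load("pics/scene0.npy")[...,::-1]
A=cv2.resize(a[185:305,145:345],None,fx=4,fy=4,interpolation=cv2.INTER_CUBIC)
cv2.imwrite("pics/c1.png",A)
h=cv2.cvtColor(a,cv2.COLOR_BGR2HSV);hs=cv2.cvtColor(b,cv2.COLOR_BGR2HSV)
def blobs(nm,h,lo,hi,mn=12):
    m=cv2.inRange(h,lo,hi);n,l,s,c=cv2.connectedComponentsWithStats(m)
    print(nm,[(s[i,4],*s[i,:4],*c[i].round(1)) for i in range(1,n) if s[i,4]>=mn])
for t,H in(("top",h),("scene",hs)):
    blobs(t+" orange",H,(5,180,120),(14,255,255))
    blobs(t+" red",H,(0,170,50),(4,255,255))
    blobs(t+" blue",H,(105,120,40),(125,255,255))
    blobs(t+" green",H,(50,140,60),(75,255,255))
    blobs(t+" white",H,(0,0,170),(180,40,255),20)
```

```text
top orange [(np.int32(108), np.int32(159), np.int32(269), np.int32(25), np.int32(13), np.float64(169.8), np.float64(275.0))]
top red [(np.int32(47), np.int32(349), np.int32(140), np.int32(8), np.int32(9), np.float64(352.6), np.float64(144.1)), (np.int32(1523), np.int32(477), np.int32(142), np.int32(83), np.int32(104), np.float64(507.7), np.float64(210.5)), (np.int32(276), np.int32(97), np.int32(182), np.int32(24), np.int32(35), np.float64(108.5), np.float64(199.4)), (np.int32(1376), np.int32(0), np.int32(189), np.int32(75), np.int32(100), np.float64(50.4), np.float64(248.1)), (np.int32(31), np.int32(383), np.int32(225), np.int32(8), np.int32(8), np.float64(385.9), np.float64(228.8))]
top blue [(np.int32(2722), np.int32(360), np.int32(77), np.int32(61), np.int32(47), np.float64(389.8), np.float64(99.9)), (np.int32(16), np.int32(307), np.int32(224), np.int32(7), np.int32(4), np.float64(310.1), np.float64(225.6)), (np.int32(62), np.int32(400), np.int32(274), np.int32(9), np.int32(8), np.float64(404.3), np.float64(277.5))]
top green [(np.int32(21), np.int32(180), np.int32(261), np.int32(
[... 3120 characters left out ...]
507.0), np.float64(247.8)), (np.int32(72), np.int32(505), np.int32(254), np.int32(15), np.int32(9), np.float64(512.0), np.float64(257.8)), (np.int32(43), np.int32(544), np.int32(272), np.int32(16), np.int32(10), np.float64(552.6), np.float64(277.0)), (np.int32(219), np.int32(300), np.int32(283), np.int32(20), np.int32(18), np.float64(308.8), np.float64(293.0)), (np.int32(358), np.int32(255), np.int32(383), np.int32(23), np.int32(37), np.float64(266.5), np.float64(399.8)), (np.int32(91), np.int32(165), np.int32(401), np.int32(13), np.int32(16), np.float64(170.4), np.float64(408.3)), (np.int32(90), np.int32(147), np.int32(402), np.int32(16), np.int32(18), np.float64(156.9), np.float64(411.2))]
```

View pics/c1.png

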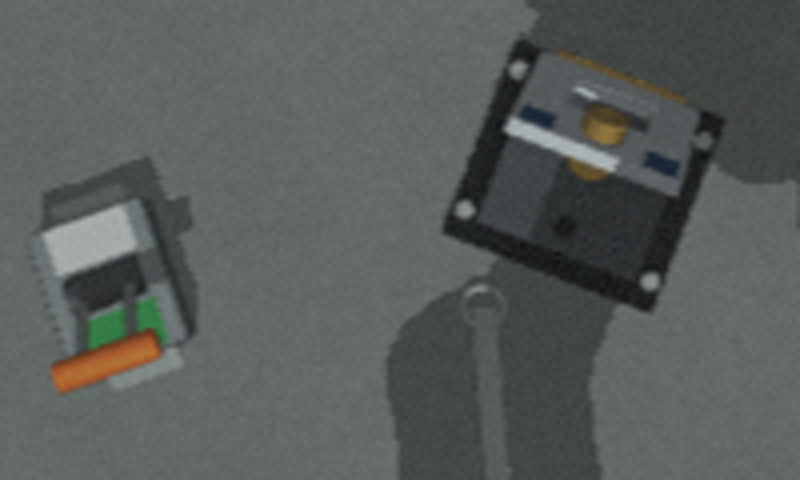

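```bash
cat > h.py <<'E'
import numpy as np,cv2
from cell import env
def ray(n,uv,st=None):
    c=env.calibration(n);K=c["intrinsics"];d=np.linalg.solve(K,[uv[0],uv[1],1.])
    if n=="wrist":
        T=c["tool_from_camera"];R=np.array(st["ee_rot"]);return R@T[:3,3]+st["position"],R@T[:3,:3]@d
    return -c["R"].T@c["t"],c["R"].T@d
def onz(n,uv,z,st=None):
    o,d=ray(n,uv,st);return o+d*(z-o[2])/d[2]
def tri(r1,r2):
    (o1,d1),(o2,d2)=r1,r2
    s=np.linalg.lstsq(np.c_[d1,-d2],o2-o1,rcond=None)[0]
    a,b=o1+s[0]*d1,o2+s[1]*d2;return (a+b)/2,np.linalg.norm(a-b)
def wproj(X,st):
    c=env.calibration("wrist");T=c["tool_from_camera"];p=np.array(st["ee_rot"]).T@(np.asarray(X)-st["position"])
    p=T[:3,:3].T@(p-T[:3,3]);p=c["intrinsics"]@p;return p[:2]/p[2]
def down(yaw):  # tool z down, tool y (closing) at world angle yaw
    y=np.array([np.cos(yaw),np.sin(yaw),0]);z=np.array([0,0,-1.]);return np.c_[np.cross(y,z),y,z]
E
python3 - <<'E'
from h import *
np.set_printoptions(precision=4,suppress=True)
C=lambda u,v:(145+(u+.5)/4-.5,185+(v+.5)/4-.5)
f=np.array([onz("top",C(*p),.012) for p in((522,38),(445,232),(653,310),(722,122))])
cen=f.mean(0);x=(f[0]+f[3]-f[1]-f[2]);yaw=np.arctan2(x[1],x[0]);y=(f[0]+f[1]-f[2]-f[3]);print("jig",cen,yaw,np.arctan2(y[1],y[0])-np.pi/2)
b=onz("top",C(565,226),.052);print("base hole",b,"pred",cen[:2]-.038*np.array([np.cos(yaw),np.sin(yaw)]))
pads=[tri(ray("top",C(538,117)),ray("scene",(281.6,189.4))),tri(ray("top",C(661,163)),ray("scene",(256.6,205.2)))];print("pads",pads)
bar=tri(ray("top",(169.8,275)),ray("scene",(281.6,123.7)));print("bar",bar, onz("top",(169.8,275),.112))
e=onz("top",C(58,378),.11)-onz("top",C(156,344),.11);print("bar len/yaw",np.linalg.norm(e),np.arctan2(e[1],e[0])-np.pi/2)
print("red",onz("top",(385.9,228.8),.09),tri(ray("top",(385.9,228.8)),ray("scene",(213.6,279.5))))
print("blue knob",onz("top",(404.3,277.5),.08))
print(env.solve_ik([.5,0,.3],down(0)))
E
```

```text
jig [ 0.5275 -0.0338  0.012 ] -0.36817967151867376 -0.37962432063068663
base hole [ 0.4923 -0.0193  0.052 ] pred [ 0.4921 -0.0201]
pads [(array([ 0.5546, -0.0016,  0.1473]), np.float64(0.0009750638342741626)), (array([ 0.5263, -0.0758,  0.1473]), np.float64(0.0022522188758122685))]
bar (array([0.407 , 0.2686, 0.1   ]), np.float64(0.0013078056113134458)) [0.408  0.2664 0.112 ]
bar len/yaw 0.06316949182731746 0.33266902404246257
red [ 0.5219 -0.2702  0.09  ] (array([ 0.522 , -0.2721,  0.0823]), np.float64(0.0009074147306829266))
blue knob [ 0.4001 -0.3159  0.08  ]
[-0.1534  0.2513  1.4707 -0.      1.4197 -0.1534]
```

```bash
cat >> h.py <<'E'
iy=.333;IX=np.array([np.cos(iy),np.sin(iy),0]);BAR=np.array([.408,.2664,.11]);PIV=BAR+.048*IX
jy=-.374;JX=np.array([np.cos(jy),np.sin(jy),0]);JY=np.array([-np.sin(jy),np.cos(jy),0]);JO=np.array([.5277,-.0337,0])
def best(p,y):  # choose half turn with smaller last-joint travel
    q0=np.array(env.get_state()["q"]);c=[]
    for k in(0,np.pi):
        q=env.solve_ik(p,down(y+k))
        if q is not None:c.append((abs(np.array(q)-q0).max()+.3*abs(q[5]),k))
    return down(y+min(c)[1])
def save(n,name):
    im=env.grab_frame(n);cv2.imwrite(f"pics/{name}.png",im[...,::-1]);np.save(f"pics/{name}.npy",im);return im
E
python3 - <<'E'
from h import *
np.set_printoptions(precision=4,suppress=True)
env.clamp(5)
p=BAR-.05*IX;p[2]=.235
R=best(p,iy+np.pi/2);env.movep(p,R)
p[2]=.103;env.move_straight(p,rate=.2)
for s in np.arange(-.078,.017,.012):
    t=PIV+s*IX;t[2]=.103;env.move_straight(t,rate=.1);st=env.get_state();print(round(s,3),st["force"],st["clock"])
env.sleep(.2)
t[2]=.235;t-=.02*IX;env.move_straight(t,rate=.25)
save("top","t1");a=cv2.imread("pics/t1.png")[185:345,125:325];cv2.imwrite("pics/t1c.png",cv2.resize(a,None,fx=3,fy=3))
E
```

```text
-0.078 [-1.1575 -0.1332  0.2289] 5.4583
-0.066 [-0.9109 -0.6234  0.0978] 5.725
-0.054 [ 0.7372 -0.1327  0.1614] 5.9917
-0.042 [ 0.4414 -0.6045  0.2931] 6.2583
-0.03 [-0.2611  0.3928 -0.2694] 6.525
-0.018 [-0.6005 -0.9     0.0709] 6.7917
-0.006 [-0.3595  0.298   0.1948] 7.0583
0.006 [ 0.3332  0.1243 -0.7702] 7.325
```

View pics/t1c.png

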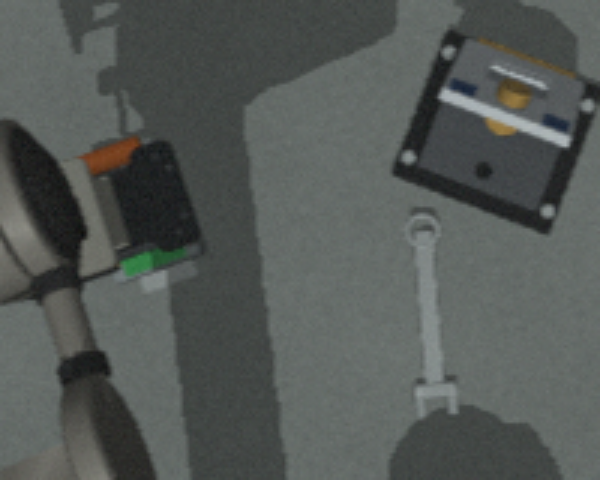

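The bar is now at (110,155) in the crop, on the far (off) side of the isolator. The lid is unchanged. I'll confirm the bar numerically while doing the lid.

Run:
```python
from h import *
np.set_printoptions(precision=4,suppress=True)
H=JO+.055*JX+[0,0,.052]; Z=np.array([0,0,1.])
def P(th,off=0,r=.098):
    s,c=np.sin(th),np.cos(th);n=s*JX+c*Z
    return H+r*(-c*JX+s*Z)+(.010+off)*n+.040*JY+.010*JX+.008*Z
p=P(1.06,.03);p[2]=.24;p+=.02*JX
R=best(p,jy+np.pi/2);env.movep(p,R)
im=save("top","t2");h=cv2.cvtColor(im,cv2.COLOR_RGB2HSV);m=cv2.inRange(h,(5,180,120),(14,255,255));m[:, :150]=0;m[:,200:]=0
uv=np.argwhere(m).mean(0)[::-1];print("bar",uv,m.sum()//255,onz("top",uv,.11),"pred",BAR+.096*IX)
env.move_straight(P(1.06,.03),rate=.2)
for th in np.r_[1.06:.2:9j,.13,.08,.04,.02,0]:
    env.move_straight(P(th),rate=.12);st=env.get_state();print(round(th,2),st["force"],round(st["clock"],2))
for k in range(6):
    if st["force"][2]>8: break
    t=np.array(st["position"]);t=P(0,-.001*(k+1));env.move_straight(t,rate=.05);st=env.get_state();print(k,st["force"],st["position"][2])
env.sleep(.2)
t=P(0);t[2]=.235;env.move_straight(t,rate=.25);print(env.get_state()["clock"])
```

```text
bar [160.     236.9254] 67 [0.5012 0.2929 0.11  ] pred [0.4987 0.2978 0.11  ]
1.06 [ 1.1559  0.5105 -0.1127] 10.55
0.95 [-0.3215  0.4852  1.2111] 10.8
0.84 [0.2313 0.2206 0.9975] 11.05
0.74 [ 0.1809  0.1116 -0.2391] 11.3
0.63 [0.0723 0.0511 0.1225] 11.55
0.52 [-0.6569 -0.127  -1.0242] 11.8
0.42 [-0.7364  0.2763 -0.0683] 12.05
0.31 [-0.0643  0.0793  0.1669] 12.3
0.2 [0.3237 0.1446 0.8683] 12.55
0.13 [0.3122 0.2894 0.5704] 12.8
0.08 [-0.0429 -0.1061  0.8006] 13.05
0.04 [-0.5868  0.1844 -0.0398] 13.3
0.02 [ 0.2165 -0.7011 -0.8724] 13.55
0.0 [ 0.3127 -0.291   3.5481] 13.8
0 [-1.8361 -0.7813 12.5371] 0.07011686986395617
15.0667
```

Handle off, and the lid met a firm stop at the shut height. Now to above the red pin.

Run:
```python
from h import *
np.set_printoptions(precision=4,suppress=True)
for uv in((372,195),(350.5,240)): print("pink top~.085",onz("top",uv,.085))
p=np.array([.522,-.271,.20]);R=best(p,.36+np.pi/2)
env.let_go();env.movep(p,R);env.sleep(.2)
st=env.get_state();im=save("wrist","w1")
h=cv2.cvtColor(im,cv2.COLOR_RGB2HSV);m=cv2.inRange(h,(0,170,40),(5,255,255))|cv2.inRange(h,(175,170,40),(180,255,255))
n,l,s,c=cv2.connectedComponentsWithStats(m)
for i in range(1,n):
    if s[i,4]>80:print(s[i],c[i],onz("wrist",c[i],.096,st))
print(wproj([.522,-.271,.096],st),st["clock"],R)
```

```text
pink top~.085 [ 0.6082 -0.2379  0.085 ]
pink top~.085 [ 0.494  -0.1815  0.085 ]
[   0   78   45  116 1945] [ 13.0386 123.9959] [ 0.5323 -0.4844  0.096 ]
[268 185  27  35 724] [281.3467 202.297 ] [ 0.518 -0.273  0.096]
[281.9584 207.5372] 17.85 [[-0.9359 -0.3523  0.    ]
 [-0.3523  0.9359  0.    ]
 [-0.      0.     -1.    ]]
```

View pics/w1.png

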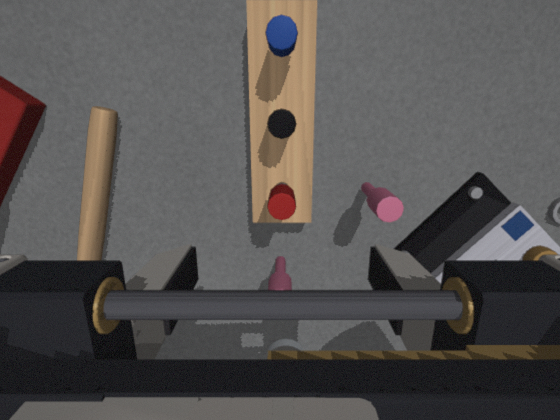

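Red knob top is at about (281.5,206), agreeing with the prediction (282,207.5); neighbours clear the fingers. Grasp near the knob's upper part so the tips stay above the collar.

Run:
```python
from h import *
np.set_printoptions(precision=4,suppress=True)
env.move_straight([.521,-.2715,.072],rate=.15)
env.clamp(40);env.sleep(.2);st=env.get_state();print(st["finger_gap"],st["grip_force"],st["position"])
env.move_straight([.521,-.2715,.19],rate=.15)
hole=JO-.038*JX
R=np.array(st["ee_rot"]);R=down(np.arctan2(R[1,1],R[0,1]))
p=hole+[0,0,.19]+.03*R[:,0]*-1
env.movep(p,R);env.sleep(.2);st=env.get_state()
save("wrist","w2");save("scene","s2");print(wproj(hole+[0,0,.076],st),st["clock"],st["finger_gap"],st["position"])
# predicted foot
print("foot px",wproj(st["position"]+np.array([0,0,-.062]),st))
```

```text
0.0234492961908881 39.9988067150116 [ 0.521  -0.2715  0.072 ]
[284.5102 170.2774] 22.3333 0.02338746553534221 [ 0.5207 -0.0105  0.1898]
foot px [282.9961 226.542 ]
```

View pics/w2.png

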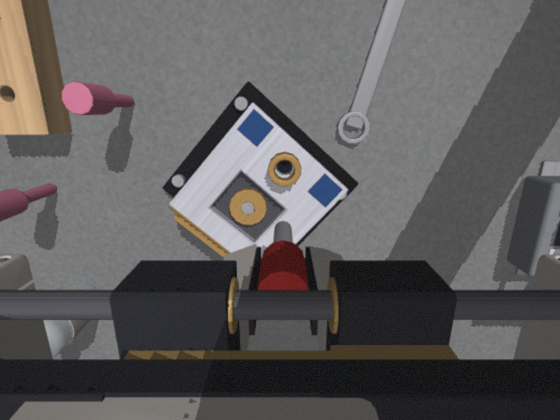

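The lid is shut flat and the collar is at (284.5,169) against a predicted (284.5,170.3). The pin hangs straight, with its foot near (283,227). I'll go over the hole and check close up.

Run:
```python
from h import *
np.set_printoptions(precision=4,suppress=True)
im=np.load("pics/w2.npy");h=cv2.cvtColor(im,cv2.COLOR_RGB2HSV);m=cv2.inRange(h,(12,110,70),(28,255,255));m[:140]=0;m[195:]=0;m[:,:262]=0;m[:,308:]=0
c=max(cv2.findContours(m,cv2.RETR_EXTERNAL,cv2.CHAIN_APPROX_NONE)[0],key=len);e=cv2.fitEllipse(c);print(e)
hole=JO-.038*JX
class S:pass
st={"position":np.array([.5207,-.0105,.1898]),"ee_rot":env.get_state()["ee_rot"]}
print(onz("wrist",e[0],.073,st),hole)
env.move_straight(hole+[0,0,.145],rate=.15);env.sleep(.2);st=env.get_state()
im=save("wrist","w3");print(wproj(hole+[0,0,.076],st),wproj(st["position"]-np.array([0,0,.062]),st),st["position"],st["force"])
s=save("scene","s3")
a=cv2.resize(im[120:300,190:370],None,fx=3,fy=3,interpolation=2);
sc=env.calibration("scene");q=sc["intrinsics"]@(sc["R"]@(hole+[0,0,.08])+sc["t"]);u,v=(q[:2]/q[2]).astype(int);print(u,v)
b=cv2.resize(s[v-45:v+45,u-22:u+22],(264,540),interpolation=2)
cv2.imwrite("pics/c3.png",np.hstack([a,b])[...,::-1])
```

```text
((284.1518859863281, 169.15713500976562), (30.813024520874023, 32.238277435302734), 7.371926784515381)
[ 0.4921 -0.0202  0.073 ] [ 0.4923 -0.0198  0.    ]
[283.5884 221.2711] [283.0845 226.3749] [ 0.4933 -0.0198  0.1459] [-1.0447 -0.9879 -0.9003]
257 202
```

View pics/c3.png

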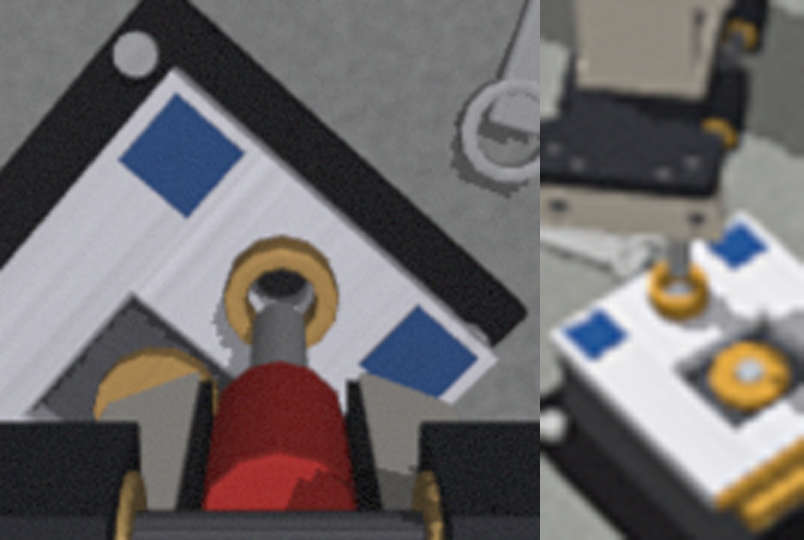

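The foot hovers over the collar, laterally centred. In the fore-aft direction the two views disagree by a few mm, so I'll lower to just above the rim and compare there.

Run:
```python
from h import *
np.set_printoptions(precision=4,suppress=True)
hole=JO-.038*JX
env.move_straight(hole+[0,0,.1405],rate=.05);env.sleep(.5);st=env.get_state()
im=save("wrist","w4");s=save("scene","s4");print(st["position"],st["force"],"rim",wproj(hole+[0,0,.076],st),"foot",wproj(st["position"]-np.array([0,0,.062]),st),st["clock"])
sc=env.calibration("scene")
def sp(X):
    q=sc["intrinsics"]@(sc["R"]@X+sc["t"]);return q[:2]/q[2]
print("scene rim",sp(hole+[0,0,.076]),"foot",sp(st["position"]-np.array([0,0,.062])))
a=cv2.resize(im[170:270,233:333],(540,540),interpolation=2)
b=cv2.resize(s[170:230,242:272],(260,520),interpolation=2);b=cv2.copyMakeBorder(b,0,20,0,0,0)
cv2.imwrite("pics/c4.png",np.hstack([a,b])[...,::-1])
```

```text
[ 0.4923 -0.0198  0.1405] [-0.4397 -0.5573  0.3194] rim [283.0162 225.2688] foot [282.9932 226.5302] 23.9917
scene rim [257.9505 203.8261] foot [257.9106 203.209 ]
```

View pics/c4.png

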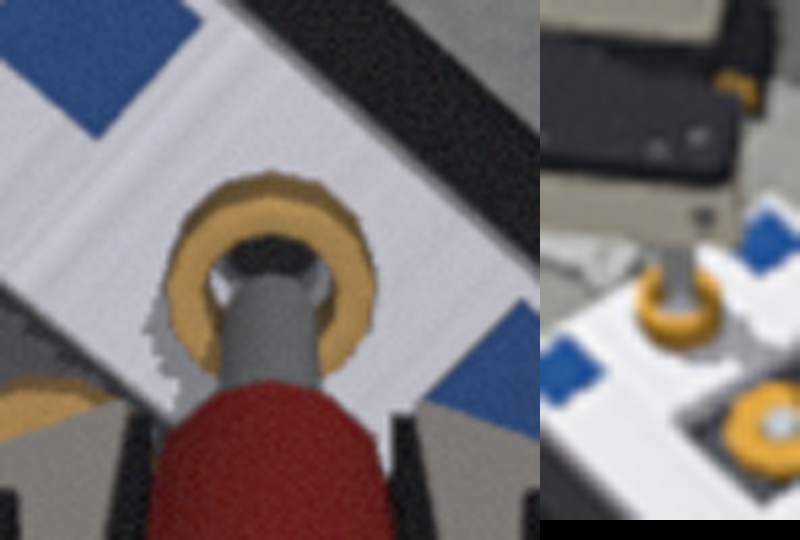

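The rim centre is at about (271,294) in the crop and the foot at about (270,310). The pin is roughly 1 mm too far from the robot, so I'll shift 0.8 mm toward tool +x and descend while watching force.

Run:
```python
from h import *
np.set_printoptions(precision=2,suppress=True)
st=env.get_state();R=np.array(st["ee_rot"]);p=JO-.038*JX+.0008*R[:,0]
for z in(.137,.132,.128,.124,.12,.116,.112,.108,.104,.1,.096,.092,.09):
    p[2]=z;env.move_straight(p,rate=.05);st=env.get_state();f=st["force"]
    print(z,f,np.array(st["wrist_torque"]),round((st["position"][2]-z)*1e3,2))
    if f[2]>8 or np.hypot(f[0],f[1])>8:break
print(st["clock"],st["finger_gap"])
```

```text
0.137 [-0.19  0.11 -0.85] [ 0.12 -0.12 -0.02] -0.31
0.132 [-0.03  0.02 -0.19] [ 0.09 -0.2   0.02] -0.4
0.128 [-0.59 -0.64 -0.05] [ 0.13 -0.12 -0.01] -0.28
0.124 [-0.   -0.17 -0.65] [ 0.14 -0.09 -0.01] -0.28
0.12 [-0.84  0.7  -0.54] [ 0.16 -0.13 -0.02] -0.26
0.116 [ 0.12 -0.31 -0.66] [ 0.12 -0.11  0.01] -0.27
0.112 [ 0.36 -0.15 -0.55] [ 0.08 -0.16 -0.05] -0.28
0.108 [-0.53  0.32 -0.96] [ 0.18 -0.18 -0.  ] -0.26
0.104 [ 0.13  0.24 -1.1 ] [ 0.1  -0.12 -0.05] -0.26
0.1 [-0.91 -0.78 -0.85] [ 0.12 -0.15  0.02] -0.27
0.096 [-0.78  0.95  0.26] [ 0.12 -0.11 -0.02] -0.27
0.092 [-0.29  0.35 -0.62] [ 0.14 -0.16 -0.02] -0.27
0.09 [ 0.51 -0.02 -0.92] [ 0.12 -0.11 -0.01] -0.07
27.3417 0.023154109762642736
```

Through both holes cleanly. Now press the collar until the force rises past the spring's 7 N.

Run:
```python
from h import *
np.set_printoptions(precision=2,suppress=True)
p=np.array(JO-.038*JX+.0008*np.array(env.get_state()["ee_rot"])[:,0])
for z in np.arange(.088,.0725,-.001):
    p[2]=z;env.move_straight(p,rate=.02);env.sleep(.15);st=env.get_state();f=st["force"]
    print(round(z,4),f,round(st["position"][2],4))
    if f[2]>20:break
env.sleep(.5);st=env.get_state();print(st["clock"],st["finger_gap"],st["force"],st["position"])
save("wrist","w5");s=save("scene","s5");im=np.load("pics/w5.npy")
cv2.imwrite("pics/c5.png",np.hstack([cv2.resize(im[150:300,208:358],(500,500),interpolation=2),cv2.resize(s[100:250,220:310],(300,500),interpolation=2)])[...,::-1])
```

```text
0.088 [ 0.6   0.32 -1.41] 0.088
0.087 [0.8  0.01 2.63] 0.0871
0.086 [-1.58 -0.17  2.89] 0.086
0.085 [-1.06  0.28  2.74] 0.085
0.084 [-1.03  0.58  4.31] 0.084
0.083 [-0.62  0.76  4.16] 0.083
0.082 [-1.67  0.7   4.62] 0.082
0.081 [-1.89  0.04  6.11] 0.0811
0.08 [-1.04  0.84  5.95] 0.0801
0.079 [-3.89 -0.13 12.38] 0.0797
0.078 [-6.26  1.57 20.12] 0.0795
32.2417 0.022869221439782077 [-6.23  1.19 19.77] [ 0.49 -0.02  0.08]
```

View pics/c5.png

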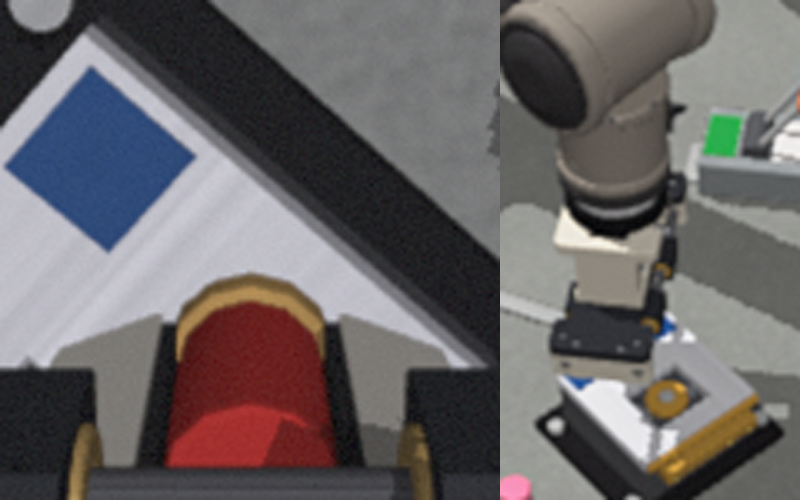

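The knob sits on the collar at its stop: the force rose sharply at z 0.080 and holds at 20 N. The lid is shut and the isolator handle is over the white plate, so I'll hand in.

```bash
python3 -c "
from cell import env
print(env.hand_in())"
```

```text
the job is handed in; nothing more can be done
None
```

I handed the job in at about 32 s, with the isolator off, the lid shut, and the red pin through the collar and lid into the base; the arm still grips the knob and presses the collar onto its stop at about 20 N.

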